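# Rehang the burner guard on its sprung hinge pin

## Robot

A 7-joint arm with a two-finger parallel gripper is mounted at the origin on the work surface. World frame = base frame: x ahead of the robot, y to its left, z up, the work surface at z = 0. Lengths are in m, angles in rad, forces in N, time in s.
With the tool pointing down it reaches from about 0.4 to 0.85 m from the base axis. Payload 4.5 kg.
Tool frame: the origin (TCP) lies midway between the tips of the shut fingers; the grasp point (between the pads) lies 19 mm behind it; z points along the fingers, y is the line along which they close (so a half turn about z gives the same grasp; the last joint's range is limited). The gripper opens to 88 mm and grips with 3 to 60 N. Pads are 18 mm wide; open, the fingers measure 123 mm over their backs; the gripper's body (75 mm by 187 mm) begins 45 mm behind the grasp point.
Start: joints at [-1.075, 0.689, -0.195, 1.565, 0.157, 0.902, -0.215], TCP at [0.278, 0.56, 0.239] pointing down, gripper open.
Joint ranges: [-3.01, 3.01], [-0.46, 2.08], [-1.47, 1.51], [0.13, 2.56], [-1, 4.14], [0.04, 2.09], [-2.66, 2.66]. Speed limits (rad/s): [2.57, 2.57, 3.14, 3.14, 3.14, 3.14, 3.14].

## Interface

Orientations are given as a unit quaternion [x, y, z, w].
In Python, from plant import r gives the robot as it stands.
- The arm moves only by the tool carry_out, never from a script. Its argument "plan" is a list of rows, each an object with "rot": the turn, a rotation vector about the tool's x, y, z in rad, a list of three; "xyz": the shift along the tool's x, y, z in m, a list of three; "grip": the closure in counts, from 0 (fully open) to 255 (shut). In form: [{"rot": [wx, wy, wz], "xyz": [dx, dy, dz], "grip": grip}, ...]. A call has 1 to 8 rows; each row is the pose to reach, as a shift and turn from the pose commanded when the call began, along the tool's axes at that moment; what a row does not reach only later rows make up. A row lasts 1/12 s, in which the tool goes at most 41.7 mm and 7.16 degrees, less where a joint would pass 70% of its speed; a pose out of reach is approached as far as the arm can. A call with a gripper value outside its range is refused whole. The fingers move at their own pace and stop on an object; "squeeze" is the grip in N (left out, the last holds). Time passes only in rows, so rows that repeat a pose let the fingers close. It gives the time, the measured TCP pose, the force, the opening and the grip force at its end, in the units of the state.
- r.get_state(): the state, without advancing time (a new reading comes with each control period).
- r.snapshot(name): name is "scene" or "top" or "wrist"; returns the picture (384x512x3 uint8, red, green, blue); there is no depth.
- r.camera_params(name): a dict with "fx", "fy", "cx", "cy" (pixels), "distortion" ([k1, k2, p1, p2, k3] as OpenCV has them; the pictures are not rectified), "position" and "attitude" of the camera in the world; the wrist camera has in their place "hand_eye" (4x4, takes a point from camera to tool coordinates, whose origin is the TCP and whose axes are the flange's). Camera axes: x right, y down, z forward; pixel columns grow to the right and rows downward; lengths in m; the calibration is good to about 2 mm. A picture is of the moment at which its call begins: read the wrist's pose just before it. camera_params takes no time and is no camera call.
- r.finish_job(): hands the job in; it is judged then, once.
The state is a dict: "clock": time; "q": joint angles; "qd": joint speeds; "joint_torque": joint torques, N m; "tool_pos": TCP position; "eef_rot": TCP orientation; "contact_force": force on the tool from outside, world axes, zero at the start; "moment": the same for the moment, N m; "opening": opening from 0.0 (shut) to 1.0 (fully open); "finger_force": force on a finger pad.
Only numpy, scipy, OpenCV 4.12 (cv2) and the standard library are available. Lean on these libraries where they do the work, as an engineer would, in place of code of your own. Each camera call takes 0.05 s, during which the arm holds its last target. There are 200 camera calls.

## Task

At the glass bench, take the metal guard flap off its parking frame: squeeze its two tabs together so that the sprung hinge pin draws back out of its hole, and lift the flap off. Hang it on the frame in front of the burner the same way round: with the pin still held back, lower it gently until its hinge bears fully down in both hooks, then let the pin spring out into its hole and leave the flap hanging. Do not force or jar it against either frame, do not let it drop, and leave the glassware and the wood block alone.

Things in the scene. Friction and masses are not known exactly. Their poses are not given: they have to be found in the camera images.
- guard: Loose guard flap, 0.35-0.53 kg. Origin on its hinge axis, mid-width; y along the axis towards the sprung pin, z up as it hangs, x through the plate. Plate 4 mm thick, 120 (y) wide from z +14 to -12 mm, 112 below that to -85 mm; rib 12 mm thick on its lower edge. Hinge stubs, 10 mm diameter, reach to y -76 and +76 mm. Two tabs rise mid-width to z +52 mm. It swings about stubs or pinch.
- pinch (a point): Point of the guard between its two upright tabs, 38 mm above its origin: where to hold. Tabs 6 mm thick, 24 mm wide (x), from the plate's top edge (24 mm below this point) to 14 mm above it. Outer faces, along the guard's y: fixed tab -16 mm; pin's tab +30 mm with the pin out, +16 mm drawn back. Squeezing them from 46 to 32 mm over all draws the pin; keep squeezing to carry the flap.
- pin (a joint): Draw of the sprung hinge pin along the guard's -y: 0 = fully out, 0.014 m = fully drawn back, at its stop. Its spring needs about 4 N at 0 and 7 N at the stop and throws it out when the tabs are let go. Pin diameter 8 mm.
- pin_tip (a point): Free end of the sprung pin, on the hinge axis: 94 mm from the guard's origin along its y when out, 80 mm when drawn back.
- rest: Fixed parking frame, without burner, where the guard hangs at first. Origin: underside, mid-width; y along its hinge line, z up. Base x -55..75, y -104..112, 10 mm thick; two posts carry open-topped hooks at y -66 and +66 mm and, at y +84 to +92 mm, a keeper plate with an 11 mm square hole for the pin, 23 mm higher than the hinge axis. Seated hinge axis at x 0, z 150 mm.
- burner: Fixed frame with a brass burner behind it (x +33 to +110, top z 112 mm): where the guard must hang. Base, hooks, keeper (on its own +y side) and frame axes as on the parking frame, but hooks and keeper are set, together and rigidly, at an unmeasured height: the seated hinge axis is at x 0 and anywhere from z 134 to 174 mm, new each time. Find it by touch or sight.
- burner_mid (a point): Point of the burner frame 106 mm above its origin, level with its post tops, under the hinge line. Hooks: 8 mm thick (y), slot 12 mm wide (x) that widens upward to about 25 mm, tops 18 mm above the seated axis. Play: 2 mm each way along y, stubs 1 mm in slots, pin 1.5 mm in hole, so the pin enters only when the guard is fully down. Over 30 N on a frame is forcing; let go over 1 mm up is a drop.
- tumbler: Clear glass tumbler, 64 mm across, 75 mm high; bystander. Origin: centre of underside.
- jar: Amber glass jar with a metal cap, 60 mm across, 90 mm high; bystander. Origin: centre of underside.
- block: Pale wood block 60 x 100 x 40 mm; bystander. Origin: centre of underside.
There are look-alikes about, which are no part of the job. Of the things shaped like the guard, the aluminium one is meant.

How it is judged:
By the outcome, as a careful person would: the job done as asked, in the order asked, and still so for the second after the job is handed in, with the robot touching nothing.
It also fails if it takes over 54 s, if anything falls off the work surface, if the arm or the gripper's body presses on something with over 40 N, if the wrist force passes 120 N, or if a joint passes its speed limit or range.

## Working session

There is one attempt and no reset: what is moved stays moved. The work goes in short steps, Python scripts to look and compute and a tool call to move; the robot and the scene stay as the last step left them, time stands still between calls to the robot, and variables do not carry over. Pictures are saved under pics/ and viewed, at most 11 in all, crops included, and the job is handed in when it is done.

Besides the shell and the picture viewer there is one more tool, called after ">>>" as name(argument=value, ...), one argument or row to a line, values as JSON. carry_out: Moves the arm, as the interface text tells. Its arguments: {"type":"object","properties":{"plan":{"type":"array"},"squeeze":{"type":"number"}},"required":["plan"]}

```bash
ls; mkdir -p pics
python3 - <<'E'
from plant import r
import cv2,json,numpy as np
s=r.get_state();print(s)
for n in ("scene","top"):
    im=r.snapshot(n);cv2.imwrite(f"pics/{n}0.png",im[:,:,::-1]);print(n,r.camera_params(n))
print(r.camera_params("wrist"))
E
```

```text
pics
{'clock': 0.0, 'q': array([-1.07521381,  0.68998687, -0.19450693,  1.56631488,  0.15730536,
        0.90252514, -0.21506983]), 'qd': array([-0.00125706,  0.00062228,  0.00154059,  0.00037229,  0.00111751,
        0.0007365 ,  0.00133856]), 'joint_torque': array([-1.18175435e-04, -5.27560365e+01, -1.26682553e+00, -1.53428292e+01,
       -5.26527269e-02,  6.42482046e-03,  1.70771400e-04]), 'tool_pos': array([0.27823621, 0.55895071, 0.23791584]), 'eef_rot': array([ 2.28792131e-01,  9.73474865e-01, -9.10516606e-04, -1.39738406e-04]), 'contact_force': array([ 0.4462048 , -0.05505923,  0.16757647]), 'moment': array([ 0.01528008,  0.02190835, -0.03476991]), 'finger_force': 0.0, 'opening': 0.9990499135014669}
scene {'fx': 443.0641797854104, 'fy': 443.0641797854104, 'cx': 256.7122201740834, 'cy': 188.1596507037824, 'distortion': array([-0.03353886,  0.        ,  0.        ,  0.        ,  0.        ]), 'position': array([ 1.10286989, -0.44009744,  0.99350933]), 'attitude': array([ 0.84817095,  0.41413022, -0.14451103, -0.29701643])}
top {'fx': 379.771671971388, 'fy': 379.771671971388, 'cx': 256.21146094283944, 'cy': 195.03175244616435, 'distortion': array([-0.11673163,  0.        ,  0.        ,  0.        ,  0.        ]), 'position': array([0.38510148, 0.01059224, 1.21428986]), 'attitude': array([ 0.70558192, -0.70319019,  0.06972496, -0.05306732])}
{'fx': 314.6752456414203, 'fy': 314.6752456414203, 'cx': 249.08309948123272, 'cy': 191.80400282562454, 'distortion': array([-0.06664897,  0.        ,  0.        ,  0.        ,  0.        ]), 'hand_eye': array([[ 2.06805011e-03, -9.53400164e-01, -3.01701591e-01,
         7.83025470e-02],
       [ 9.99997829e-01,  2.04890927e-03,  3.79895890e-04,
         1.17751175e-03],
       [ 2.55966382e-04, -3.01701722e-01,  9.53402331e-01,
        -1.47176062e-01],
       [ 0.00000000e+00,  0.00000000e+00,  0.00000000e+00,
         1.00000000e+00]])}
```

Run:
```python
import cv2
for n in ("scene","top"):
    im=cv2.imread(f"pics/{n}0.png");cv2.imwrite(f"pics/{n}0b.png",cv2.resize(im,(800,600),interpolation=cv2.INTER_CUBIC))
```

```text
(no output)
```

View pics/scene0b.png

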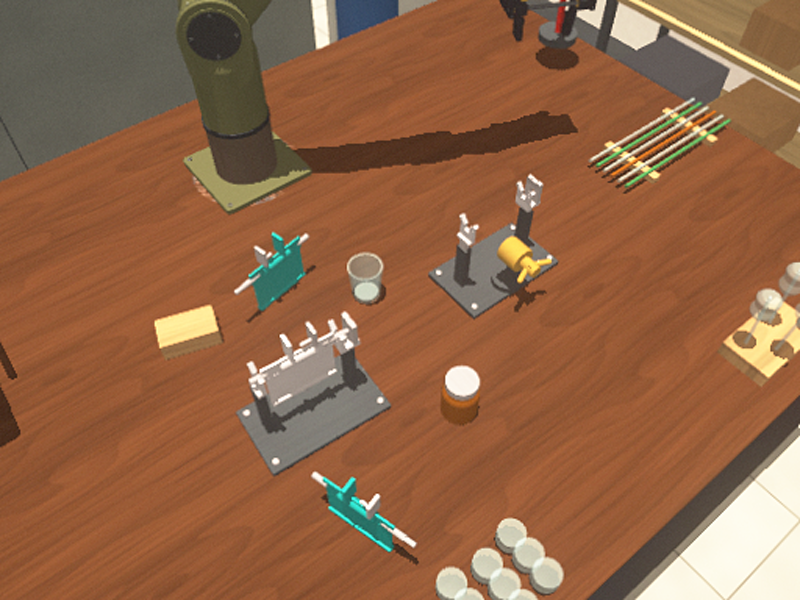

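View pics/top0b.png

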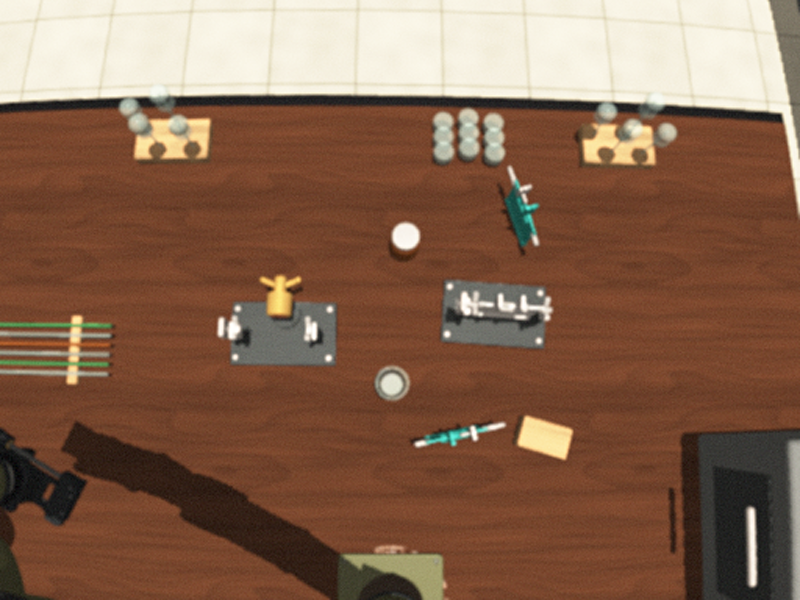

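The aluminium flap hangs on the parking frame without a burner, at scene (300,375) and top (500,308). The two teal flaps, at scene (278,275) and (365,515), are look-alikes in the wrong colour. The burner frame is at top (283,333). Next I'll measure both bases and confirm with one enlarged crop.

```bash
cat > h.py <<'E'
import numpy as np,cv2
from scipy.spatial.transform import Rotation as R
from plant import r
def ray(n,uv,pose=None):
    c=r.camera_params(n)
    K=np.array([[c['fx'],0,c['cx']],[0,c['fy'],c['cy']],[0,0,1]])
    p=cv2.undistortPoints(np.array(uv,float).reshape(-1,1,2),K,c['distortion']).reshape(-1,2)
    d=np.c_[p,np.ones(len(p))]
    if n=="wrist":
        H=c['hand_eye'];Rt=R.from_quat(pose[1]).as_matrix()
        return pose[0]+Rt@H[:3,3],d@(Rt@H[:3,:3]).T
    return c['position'],d@R.from_quat(c['attitude']).as_matrix().T
def onz(n,uv,z,pose=None):
    o,d=ray(n,uv,pose);return o+d*((z-o[2])/d[:,2])[:,None]
def proj(n,P,pose=None):
    c=r.camera_params(n);K=np.array([[c['fx'],0,c['cx']],[0,c['fy'],c['cy']],[0,0,1]])
    if n=="wrist":
        H=c['hand_eye'];Rt=R.from_quat(pose[1]).as_matrix();A=Rt@H[:3,:3];o=pose[0]+Rt@H[:3,3]
    else: A=R.from_quat(c['attitude']).as_matrix();o=c['position']
    X=(np.atleast_2d(P)-o)@A
    return cv2.projectPoints(X,np.zeros(3),np.zeros(3),K,c['distortion'])[0].reshape(-1,2)
E
python3 - <<'E'
from h import *
s=.64
t=cv2.imread("pics/top0.png");h=cv2.cvtColor(t,cv2.COLOR_BGR2HSV)
m=((h[...,1]<90)&(h[...,2]<110)&(h[...,2]>40)).astype(np.uint8)
for nm,(x0,x1,y0,y1) in dict(burner=(140,225,185,240),rest=(275,360,175,228)).items():
    k=np.zeros_like(m);k[y0:y1,x0:x1]=m[y0:y1,x0:x1]
    n,l,st,_=cv2.connectedComponentsWithStats(cv2.morphologyEx(k,cv2.MORPH_OPEN,np.ones((3,3))))
    i=1+st[1:,4].argmax();uv=np.argwhere(l==i)[:,::-1]
    P=onz("top",uv,.010)[:,:2]
    rc=cv2.minAreaRect(P.astype(np.float32));print(nm,rc,len(P));print(cv2.boxPoints(rc))
a=cv2.imread("pics/scene0.png")
c1=cv2.resize(a[195:305,145:255],(400,400),interpolation=3);c2=cv2.resize(a[105:205,270:370],(400,400),interpolation=3)
cv2.imwrite("pics/crop.png",np.hstack([c1,c2]))
E
```

```text
burner ((0.5605905055999756, 0.2097848355770111), (0.038543496280908585, 0.06706085801124573), 23.12067222595215) 136
[[0.5297003  0.23305468]
 [0.556033   0.17138015]
 [0.59148073 0.18651499]
 [0.565148   0.24818952]]
rest ((0.5588313341140747, -0.22113578021526337), (0.03537900745868683, 0.18325084447860718), 1.4462224245071411) 260
[[ 0.538835   -0.129986  ]
 [ 0.54345995 -0.31317848]
 [ 0.5788277  -0.31228554]
 [ 0.5742027  -0.12909308]]
```

View pics/crop.png

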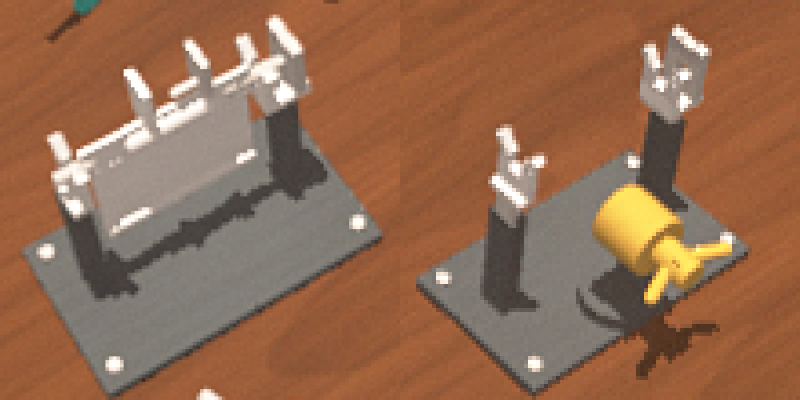

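The crop shows bright aluminium tabs and plate, so this is the flap that is meant. On both frames the keeper sits at the far-right end (world +y) and the wide part of the base faces +x, so both yaws are near 0. My base mask was too tight, so I'll refine it.

Run:
```python
from h import *
t=cv2.imread("pics/top0.png");h=cv2.cvtColor(t,cv2.COLOR_BGR2HSV)
print(h[222,160],h[225,200],h[215,300],h[240,250],h[185,330])
b=t.astype(int);m=((b[...,2]-b[...,0])<25).astype(np.uint8)
for nm,(x0,x1,y0,y1) in dict(burner=(143,222,186,240),rest=(276,356,172,230)).items():
    k=np.zeros_like(m);k[y0:y1,x0:x1]=m[y0:y1,x0:x1]
    k=cv2.morphologyEx(k,cv2.MORPH_OPEN,np.ones((7,7)))
    n,l,st,_=cv2.connectedComponentsWithStats(k)
    i=1+st[1:,4].argmax();uv=np.argwhere(l==i)[:,::-1]
    P=onz("top",uv,.010)[:,:2]
    rc=cv2.minAreaRect(P.astype(np.float32));print(nm,rc,len(P));print(cv2.boxPoints(rc).round(4))
# screws
w=((h[...,1]<60)&(h[...,2]>140)).astype(np.uint8)
n,l,st,c=cv2.connectedComponentsWithStats(w)
for i in range(1,n):
    u,v=c[i]
    if 140<u<360 and 170<v<235 and st[i,4]<25: print(c[i].round(1),st[i,4],onz("top",c[i],.012)[0].round(4))
```

```text
[ 15  14 109] [ 43  16 114] [ 50   6 118] [ 28  18 226] [ 45  14 108]
burner ((0.5360112190246582, 0.2223050892353058), (0.125539168715477, 0.21193642914295197), 0.31142622232437134) 2288
[[0.4727 0.3279]
 [0.4738 0.116 ]
 [0.5994 0.1167]
 [0.5982 0.3286]]
rest ((0.5795153975486755, -0.21116288006305695), (0.2164023071527481, 0.12813833355903625), 86.27477264404297) 2277
[[ 0.5086 -0.315 ]
 [ 0.6364 -0.3233]
 [ 0.6505 -0.1074]
 [ 0.5226 -0.099 ]]
[287.3 182.9] 20 [ 0.6369 -0.1185  0.012 ]
[345.2 187.2] 20 [ 0.6238 -0.3086  0.012 ]
[151.8 197. ] 19 [0.5881 0.3186 0.012 ]
[210.7 197.5] 22 [0.5875 0.1282 0.012 ]
[285.9 213.3] 24 [ 0.5375 -0.1127  0.012 ]
[344.2 217.8] 20 [ 0.5236 -0.3015  0.012 ]
[150. 228.] 21 [0.4881 0.3198 0.012 ]
[209.8 228.9] 24 [0.4868 0.129  0.012 ]
```

```bash
cat >> h.py <<'E'
def fr(o,yaw):
    c,s=np.cos(yaw),np.sin(yaw);return np.array(o,float),np.array([[c,-s,0],[s,c,0],[0,0,1]])
REST=fr([.5702,-.2136,0],-.069); BURN=fr([.5276,.2200,0],-.006)
def go(F,p):   # target TCP at frame point p, tool y along frame y, tool down
    st=r.get_state();T=R.from_quat(st['eef_rot']);Rt=F[1]@np.diag([-1,1,-1.])
    w=F[0]+F[1]@np.array(p)
    print("clock %.2f"%st['clock'],"rot",(T.inv()*R.from_matrix(Rt)).as_rotvec().round(4),"xyz",T.inv().apply(w-st['tool_pos']).round(4),"open",round(st['opening'],3),"F",st['contact_force'].round(1))
def rel(F):   # TCP in frame
    st=r.get_state();return F[1].T@(st['tool_pos']-F[0])
E
python3 -c "
from h import *
go(REST,[0,0,.30])"
```

```text
clock 0.10 rot [-1.600e-03 -2.000e-04 -3.927e-01] xyz [-0.6056 -0.5617 -0.061 ] open 0.999 F [-0.4 -0.3  0.1]
```

>>> carry_out(
  plan=[
    {"rot": [0, 0, -0.11], "xyz": [-0.03, -0.028, -0.02], "grip": 0},
    {"rot": [0, 0, -0.22], "xyz": [-0.06, -0.056, -0.04], "grip": 0},
    {"rot": [0, 0, -0.33], "xyz": [-0.09, -0.084, -0.06], "grip": 0},
    {"rot": [0, 0, -0.393], "xyz": [-0.12, -0.112, -0.06], "grip": 0},
    {"rot": [0, 0, -0.393], "xyz": [-0.15, -0.14, -0.06], "grip": 0},
    {"rot": [0, 0, -0.393], "xyz": [-0.18, -0.167, -0.06], "grip": 0},
    {"rot": [0, 0, -0.393], "xyz": [-0.21, -0.195, -0.06], "grip": 0},
    {"rot": [0, 0, -0.393], "xyz": [-0.24, -0.223, -0.06], "grip": 0},
  ],
)

```text
clock: 0.77
tool_pos: [0.3917, 0.2575, 0.2986]
eef_rot: [0.034, 0.999, -0.0, -0.0]
contact_force: [0.5, 0.3, -0.1]
opening: 0.999
finger_force: 0.0
```

```bash
python3 -c "
from h import *
go(REST,[0,0,.30])"
```

```text
clock 0.77 rot [-0.0003 -0.0001  0.0003] xyz [-0.2104 -0.4577 -0.0012] open 0.999 F [ 0.5  0.3 -0.1]
```

>>> carry_out(
  plan=[
    {"rot": [0, 0, 0], "xyz": [-0.017, -0.037, 0], "grip": 0},
    {"rot": [0, 0, 0], "xyz": [-0.034, -0.074, 0], "grip": 0},
    {"rot": [0, 0, 0], "xyz": [-0.051, -0.111, 0], "grip": 0},
    {"rot": [0, 0, 0], "xyz": [-0.068, -0.148, 0], "grip": 0},
    {"rot": [0, 0, 0], "xyz": [-0.085, -0.185, 0], "grip": 0},
    {"rot": [0, 0, 0], "xyz": [-0.102, -0.222, 0], "grip": 0},
    {"rot": [0, 0, 0], "xyz": [-0.119, -0.259, 0], "grip": 0},
    {"rot": [0, 0, 0], "xyz": [-0.136, -0.296, 0], "grip": 0},
  ],
)

```text
clock: 1.43
tool_pos: [0.5068, -0.0471, 0.2985]
eef_rot: [0.034, 0.999, 0.0, -0.0]
contact_force: [-0.1, -0.4, 0.8]
opening: 0.998
finger_force: 0.0
```

>>> carry_out(
  plan=[
    {"rot": [0, 0, 0], "xyz": [-0.015, -0.033, 0], "grip": 0},
    {"rot": [0, 0, 0], "xyz": [-0.03, -0.065, 0], "grip": 0},
    {"rot": [0, 0, 0], "xyz": [-0.045, -0.098, 0], "grip": 0},
    {"rot": [0, 0, 0], "xyz": [-0.06, -0.13, 0], "grip": 0},
    {"rot": [0, 0, 0], "xyz": [-0.07, -0.152, 0], "grip": 0},
    {"rot": [0, 0, 0], "xyz": [-0.075, -0.16, 0], "grip": 0},
    {"rot": [0, 0, 0], "xyz": [-0.075, -0.16, 0], "grip": 0},
  ],
)

```text
clock: 2.02
tool_pos: [0.5706, -0.2121, 0.2978]
eef_rot: [0.036, 0.999, -0.0, -0.0]
contact_force: [-0.3, 0.6, -0.2]
opening: 0.999
finger_force: 0.0
```

Run:
```python
from h import *
go(REST,[0,0,.169])
s=r.get_state();pose=(s['tool_pos'],s['eef_rot']);im=r.snapshot("wrist")
cv2.imwrite("pics/w1.png",im[:,:,::-1]);np.savez("w1.npz",p=pose[0],q=pose[1])
o,M=REST
# fixed tab outer edge top, pin tab outer edge top (z=.202), stubs ends, keeper
P=[[0,-.016,.202],[0,.030,.202],[0,-.076,.15],[0,.094,.15],[0,.06,.164],[0,-.06,.164],[-.012,-.016,.202],[-.012,.03,.202]]
uv=proj("wrist",np.array(P)@M.T+o,pose);print(uv.round(1))
b=np.ascontiguousarray(im[:,:,::-1]);b=cv2.resize(b,(800,600),interpolation=3)
for u in uv*1.5625: cv2.drawMarker(b,tuple(int(x) for x in u),(0,0,255),0,12,1)
cv2.imwrite("pics/w1b.png",b)
```

```text
clock 2.02 rot [-0.0005 -0.0007 -0.0037] xyz [ 0.0002 -0.0015  0.1288] open 0.999 F [-0.3  0.6 -0.2]
[[226.  192.7]
 [282.7 192.7]
 [168.2 176.6]
 [342.8 176.4]
 [310.8 180.2]
 [181.6 180.4]
 [225.6 178.4]
 [283.1 178.4]]
```

View pics/w1b.png

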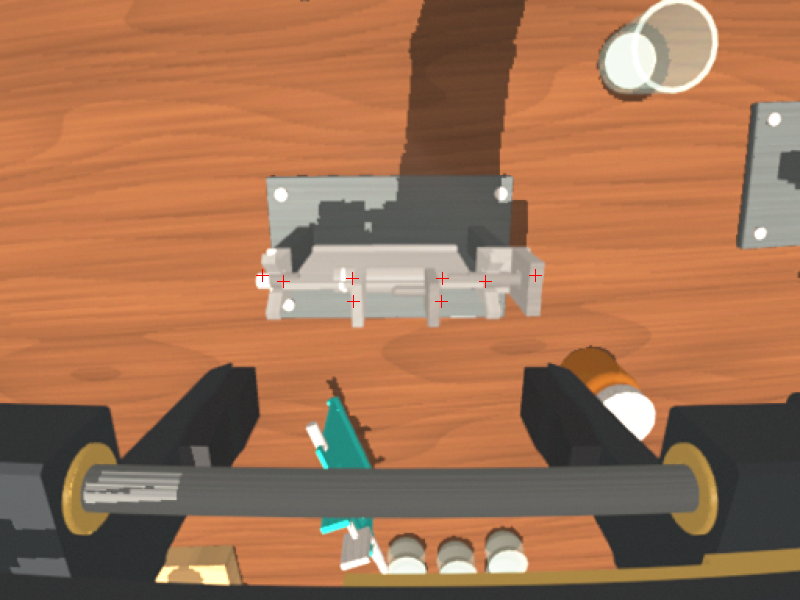

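The overlay matches within about 1 mm: fixed tab at (358,300), pin tab at (434,300), keeper at (530,280). Next I part-close the fingers so they clear the hooks, and descend.

>>> carry_out(
  plan=[
    {"rot": [0, 0, -0.004], "xyz": [-0.001, -0.0015, 0.025], "grip": 46},
    {"rot": [0, 0, -0.004], "xyz": [-0.001, -0.0015, 0.05], "grip": 46},
    {"rot": [0, 0, -0.004], "xyz": [-0.001, -0.0015, 0.075], "grip": 46},
    {"rot": [0, 0, -0.004], "xyz": [-0.001, -0.0015, 0.095], "grip": 46},
    {"rot": [0, 0, -0.004], "xyz": [-0.001, -0.0015, 0.11], "grip": 46},
    {"rot": [0, 0, -0.004], "xyz": [-0.001, -0.0015, 0.12], "grip": 46},
    {"rot": [0, 0, -0.004], "xyz": [-0.001, -0.0015, 0.127], "grip": 46},
    {"rot": [0, 0, -0.004], "xyz": [-0.001, -0.0015, 0.128], "grip": 46},
  ],
  squeeze=25,
)

```text
clock: 2.73
tool_pos: [0.571, -0.2095, 0.17]
eef_rot: [0.031, 1.0, 0.001, -0.001]
contact_force: [-0.0, -0.4, -0.5]
opening: 0.818
finger_force: 0.0
```

Run:
```python
from h import *
go(REST,[0.001,0,.170])
s=r.get_state();im=r.snapshot("wrist")
cv2.imwrite("pics/w2.png",cv2.resize(im[100:300,130:370,::-1],(720,600),interpolation=3))
```

```text
clock 2.73 rot [ 0.0012 -0.0016  0.0063] xyz [-0.0004 -0.0042  0.    ] open 0.818 F [-0.  -0.4 -0.5]
```

View pics/w2.png

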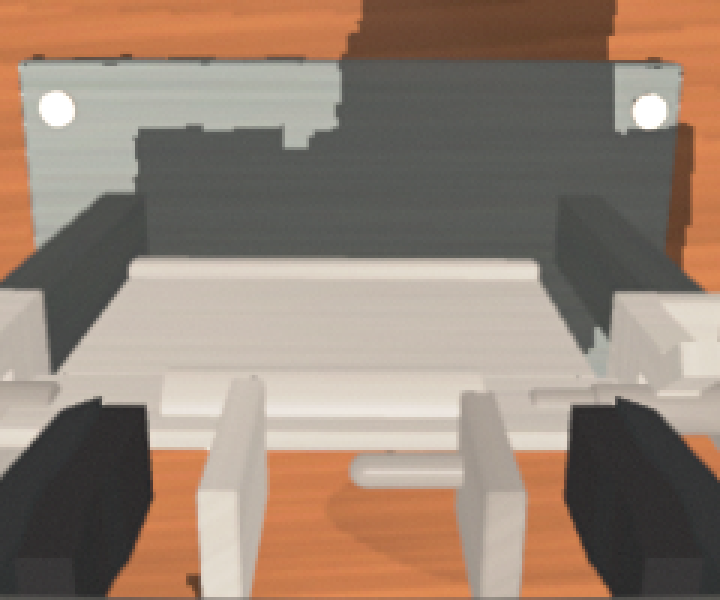

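The fingers straddle both tabs, with inner faces at x=150 and 567 and the tabs at 198 and 525. The gripper sits about 5 mm too far to +y, so I'll shift it and squeeze.

>>> carry_out(
  plan=[
    {"rot": [0, 0, 0.005], "xyz": [-0.0004, -0.003, 0], "grip": 60},
    {"rot": [0, 0, 0.005], "xyz": [-0.0004, -0.005, 0], "grip": 80},
    {"rot": [0, 0, 0.005], "xyz": [-0.0004, -0.005, 0], "grip": 100},
    {"rot": [0, 0, 0.005], "xyz": [-0.0004, -0.005, 0], "grip": 115},
    {"rot": [0, 0, 0.005], "xyz": [-0.0004, -0.005, 0], "grip": 130},
    {"rot": [0, 0, 0.005], "xyz": [-0.0004, -0.005, 0], "grip": 140},
    {"rot": [0, 0, 0.005], "xyz": [-0.0004, -0.005, 0], "grip": 150},
    {"rot": [0, 0, 0.005], "xyz": [-0.0004, -0.005, 0], "grip": 155},
  ],
)

```text
clock: 3.45
tool_pos: [0.5723, -0.2169, 0.1714]
eef_rot: [0.035, 0.999, -0.001, 0.001]
contact_force: [1.3, 1.4, 5.8]
opening: 0.397
finger_force: 5.3
```

Run:
```python
from h import *
go(REST,[0.001,0,.170]);s=r.get_state();print(rel(REST),s['finger_force'],s['opening']*88)
```

```text
clock 3.45 rot [-0.001   0.002  -0.0009] xyz [0.0013 0.0032 0.0013] open 0.397 F [1.3 1.4 5.8]
[ 0.00234008 -0.00319211  0.17135082] 5.3283451779861934 34.89704541469026
```

>>> carry_out(
  plan=[
    {"rot": [0, 0, 0], "xyz": [0, 0.001, 0], "grip": 165},
    {"rot": [0, 0, 0], "xyz": [0, 0.002, 0], "grip": 180},
    {"rot": [0, 0, 0], "xyz": [0, 0.002, 0], "grip": 200},
    {"rot": [0, 0, 0], "xyz": [0, 0.002, 0], "grip": 200},
    {"rot": [0, 0, 0], "xyz": [0, 0.002, 0], "grip": 200},
    {"rot": [0, 0, 0], "xyz": [0, 0.002, 0], "grip": 200},
  ],
)

```text
clock: 3.95
tool_pos: [0.572, -0.218, 0.1714]
eef_rot: [0.036, 0.999, -0.002, 0.001]
contact_force: [0.2, -4.3, 5.2]
opening: 0.357
finger_force: 25.0
```

Run:
```python
from h import *
go(REST,[0.001,0,.170]);s=r.get_state();print(rel(REST),s['finger_force'],s['opening']*88,s['moment'])
```

```text
clock 3.95 rot [-0.0044  0.002  -0.0038] xyz [0.0011 0.0043 0.0013] open 0.357 F [ 0.2 -4.3  5.2]
[ 0.00211497 -0.00427715  0.17136348] 25.00782567251008 31.37256447149434 [-0.51642649 -0.2077309   0.06637402]
```

The tabs are squeezed to 31.4 mm, so the pin is drawn. I'll lift gently and watch the forces.

>>> carry_out(
  plan=[
    {"rot": [0, 0, 0], "xyz": [0, -0.002, -0.001], "grip": 200},
    {"rot": [0, 0, 0], "xyz": [0, -0.003, -0.002], "grip": 200},
    {"rot": [0, 0, 0], "xyz": [0, -0.003, -0.003], "grip": 200},
    {"rot": [0, 0, 0], "xyz": [0, -0.003, -0.004], "grip": 200},
    {"rot": [0, 0, 0], "xyz": [0, -0.003, -0.005], "grip": 200},
    {"rot": [0, 0, 0], "xyz": [0, -0.003, -0.006], "grip": 200},
  ],
)

```text
clock: 4.45
tool_pos: [0.5713, -0.2169, 0.1763]
eef_rot: [0.035, 0.999, 0.0, -0.0]
contact_force: [3.0, -0.1, -5.6]
opening: 0.359
finger_force: 25.0
```

Run:
```python
from h import *
go(REST,[0.001,0,.170]);s=r.get_state();print(rel(REST),s['finger_force'],s['opening']*88,s['moment'])
im=r.snapshot("wrist")
cv2.imwrite("pics/w3.png",cv2.resize(im[100:300,130:370,::-1],(720,600),interpolation=3))
```

```text
clock 4.45 rot [ 0.0006 -0.0009 -0.0003] xyz [0.0003 0.0032 0.0063] open 0.359 F [ 3.  -0.1 -5.6]
[ 0.00131846 -0.00323131  0.17626045] 24.995154635980725 31.58871449257556 [-0.00620638 -0.57129951  0.11046627]
```

View pics/w3.png

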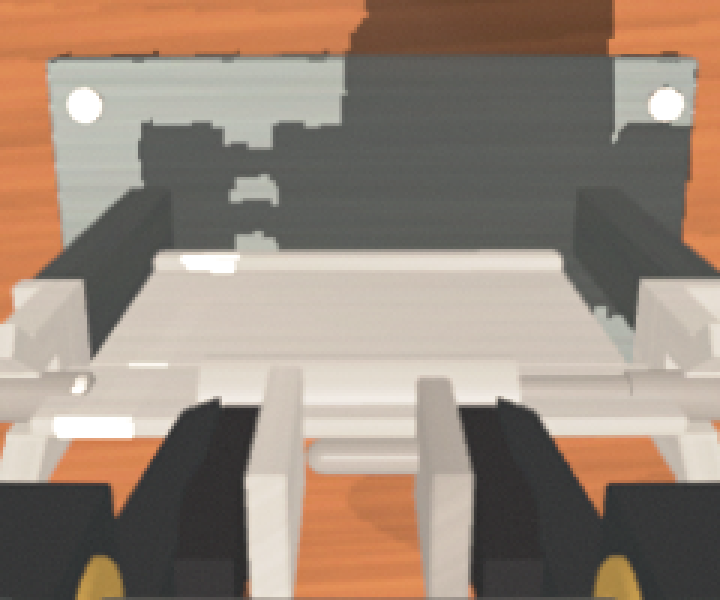

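The tabs are pinched, the flap is rising, and the wrist shows about 5.6 N of weight. I'll continue up.

>>> carry_out(
  plan=[
    {"rot": [0, 0, 0], "xyz": [0, 0.0, -0.003], "grip": 200},
    {"rot": [0, 0, 0], "xyz": [0, 0.0, -0.007], "grip": 200},
    {"rot": [0, 0, 0], "xyz": [0, 0.0, -0.012], "grip": 200},
    {"rot": [0, 0, 0], "xyz": [0, 0, -0.018], "grip": 200},
    {"rot": [0, 0, 0], "xyz": [0, 0, -0.026], "grip": 200},
    {"rot": [0, 0, 0], "xyz": [0, 0, -0.036], "grip": 200},
    {"rot": [0, 0, 0], "xyz": [0, 0, -0.048], "grip": 200},
    {"rot": [0, 0, 0], "xyz": [0, 0, -0.062], "grip": 200},
  ],
)

```text
clock: 5.17
tool_pos: [0.5711, -0.2173, 0.2397]
eef_rot: [0.035, 0.999, 0.0, -0.0]
contact_force: [1.0, 0.2, -3.7]
opening: 0.359
finger_force: 25.0
```

>>> carry_out(
  plan=[
    {"rot": [0, 0, 0], "xyz": [0, 0.0, -0.016], "grip": 200},
    {"rot": [0, 0, 0], "xyz": [0, 0.0, -0.034], "grip": 200},
    {"rot": [0, 0, 0], "xyz": [0, 0.0, -0.052], "grip": 200},
    {"rot": [0, 0, 0], "xyz": [0, 0, -0.07], "grip": 200},
    {"rot": [0, 0, 0], "xyz": [0, 0, -0.086], "grip": 200},
    {"rot": [0, 0, 0], "xyz": [0, 0, -0.098], "grip": 200},
    {"rot": [0, 0, 0], "xyz": [0, 0, -0.106], "grip": 200},
    {"rot": [0, 0, 0], "xyz": [0, 0, -0.11], "grip": 200},
  ],
)

```text
clock: 5.83
tool_pos: [0.5718, -0.2174, 0.3506]
eef_rot: [0.035, 0.999, -0.0, 0.001]
contact_force: [1.0, 0.3, -4.1]
opening: 0.354
finger_force: 25.0
```

Run:
```python
from h import *
go(BURN,[0.001,0,.340]);s=r.get_state();print(s['finger_force'],s['opening']*88,s['moment'],s['tool_pos'])
```

```text
clock 5.83 rot [-0.0006  0.0022 -0.0638] xyz [0.0736 0.4333 0.0102] open 0.354 F [ 1.   0.3 -4.1]
24.995401175692677 31.17182234906857 [-0.01555509 -0.02554342 -0.01111833] [ 0.57179529 -0.21736159  0.35060153]
```

The flap is clear of the parking frame. While carrying it I can estimate the burner hook height from the first scene picture, using the same features on both frames.

>>> carry_out(
  plan=[
    {"rot": [0, 0, -0.008], "xyz": [0.001, 0.006, 0], "grip": 200},
    {"rot": [0, 0, -0.016], "xyz": [0.003, 0.018, 0], "grip": 200},
    {"rot": [0, 0, -0.024], "xyz": [0.006, 0.036, 0], "grip": 200},
    {"rot": [0, 0, -0.032], "xyz": [0.01, 0.06, 0], "grip": 200},
    {"rot": [0, 0, -0.04], "xyz": [0.015, 0.086, 0], "grip": 200},
    {"rot": [0, 0, -0.048], "xyz": [0.019, 0.112, 0], "grip": 200},
    {"rot": [0, 0, -0.056], "xyz": [0.023, 0.138, 0], "grip": 200},
    {"rot": [0, 0, -0.063], "xyz": [0.028, 0.164, 0], "grip": 200},
  ],
)

```text
clock: 6.5
tool_pos: [0.5538, -0.048, 0.348]
eef_rot: [0.002, 1.0, 0.001, -0.001]
contact_force: [0.2, 0.6, -3.7]
opening: 0.361
finger_force: 25.0
```

Run:
```python
from h import *
go(BURN,[0.001,0,.340])
F={'hookL':((161.5,233),(296.3,137.5),.168),'keepTL':((220.6,199.8),(339.5,112.5),.173),'keepTR':((227.5,205.5),(346.8,117.5),.173)}
for k,(a,b,z) in F.items():
    p=REST[1].T@(onz("scene",a,z)[0]-REST[0]);print(k,"rest",p.round(4))
    for zz in np.arange(-.016,.025,.008):
        print("  ax z",.150+zz,(BURN[1].T@(onz("scene",b,z+zz)[0]-BURN[0]))[:2].round(4))
```

```text
clock 6.50 rot [ 0.0014 -0.0017  0.0026] xyz [0.0261 0.2679 0.0085] open 0.361 F [ 0.2  0.6 -3.7]
hookL rest [-0.0108 -0.0656  0.168 ]
  ax z 0.134 [-0.0246 -0.0565]
  ax z 0.142 [-0.0189 -0.0623]
  ax z 0.15 [-0.0131 -0.068 ]
  ax z 0.158 [-0.0074 -0.0737]
  ax z 0.16599999999999998 [-0.0017 -0.0794]
  ax z 0.174 [ 0.0041 -0.0851]
keepTL rest [-0.0132  0.0886  0.173 ]
  ax z 0.134 [-0.0221  0.1008]
  ax z 0.142 [-0.0163  0.0935]
  ax z 0.15 [-0.0106  0.0863]
  ax z 0.158 [-0.0048  0.0791]
  ax z 0.16599999999999998 [0.0009 0.0718]
  ax z 0.174 [0.0067 0.0646]
keepTR rest [0.0097 0.0933 0.173 ]
  ax z 0.134 [0.0051 0.1024]
  ax z 0.142 [0.0106 0.0952]
  ax z 0.15 [0.0161 0.0879]
  ax z 0.158 [0.0216 0.0807]
  ax z 0.16599999999999998 [0.027  0.0734]
  ax z 0.174 [0.0325 0.0661]
```

>>> carry_out(
  plan=[
    {"rot": [0, 0, 0.002], "xyz": [0.003, 0.026, 0], "grip": 200},
    {"rot": [0, 0, 0.002], "xyz": [0.005, 0.052, 0], "grip": 200},
    {"rot": [0, 0, 0.002], "xyz": [0.008, 0.078, 0], "grip": 200},
    {"rot": [0, 0, 0.002], "xyz": [0.01, 0.104, 0.001], "grip": 200},
    {"rot": [0, 0, 0.002], "xyz": [0.013, 0.13, 0.002], "grip": 200},
    {"rot": [0, 0, 0.002], "xyz": [0.015, 0.156, 0.003], "grip": 200},
    {"rot": [0, 0, 0.002], "xyz": [0.018, 0.182, 0.004], "grip": 200},
    {"rot": [0, 0, 0.002], "xyz": [0.02, 0.206, 0.005], "grip": 200},
  ],
)

```text
clock: 7.17
tool_pos: [0.5339, 0.1581, 0.3431]
eef_rot: [0.002, 1.0, 0.0, -0.001]
contact_force: [0.1, -0.5, -4.0]
opening: 0.359
finger_force: 25.0
```

>>> carry_out(
  plan=[
    {"rot": [0, 0, 0], "xyz": [0.002, 0.02, 0.001], "grip": 200},
    {"rot": [0, 0, 0], "xyz": [0.003, 0.036, 0.002], "grip": 200},
    {"rot": [0, 0, 0], "xyz": [0.005, 0.048, 0.003], "grip": 200},
    {"rot": [0, 0, 0], "xyz": [0.006, 0.056, 0.003], "grip": 200},
    {"rot": [0, 0, 0], "xyz": [0.006, 0.059, 0.003], "grip": 200},
    {"rot": [0, 0, 0], "xyz": [0.006, 0.06, 0.003], "grip": 200},
    {"rot": [0, 0, 0], "xyz": [0.006, 0.06, 0.003], "grip": 200},
    {"rot": [0, 0, 0], "xyz": [0.006, 0.06, 0.003], "grip": 200},
  ],
)

```text
clock: 7.83
tool_pos: [0.5313, 0.213, 0.3407]
eef_rot: [0.005, 1.0, -0.0, 0.0]
contact_force: [0.8, -0.6, -4.0]
opening: 0.357
finger_force: 25.0
```

Run:
```python
from h import *
go(BURN,[0.001,-.002,.220]);s=r.get_state();print(s['finger_force'],s['opening']*88,s['moment'],s['tool_pos'])
```

```text
clock 7.83 rot [-0.0009  0.0001 -0.0047] xyz [0.0028 0.005  0.1207] open 0.357 F [ 0.8 -0.6 -4. ]
24.995671771466732 31.40219388485463 [ 0.02754848 -0.01284226 -0.0411037 ] [0.5312771  0.21304488 0.34069718]
```

>>> carry_out(
  plan=[
    {"rot": [0, 0, -0.004], "xyz": [0.002, 0.003, 0.006], "grip": 200},
    {"rot": [0, 0, -0.004], "xyz": [0.0025, 0.005, 0.02], "grip": 200},
    {"rot": [0, 0, -0.004], "xyz": [0.0025, 0.005, 0.038], "grip": 200},
    {"rot": [0, 0, -0.004], "xyz": [0.0025, 0.005, 0.058], "grip": 200},
    {"rot": [0, 0, -0.004], "xyz": [0.0025, 0.005, 0.078], "grip": 200},
    {"rot": [0, 0, -0.004], "xyz": [0.0025, 0.005, 0.096], "grip": 200},
    {"rot": [0, 0, -0.004], "xyz": [0.0025, 0.005, 0.109], "grip": 200},
    {"rot": [0, 0, -0.004], "xyz": [0.0025, 0.005, 0.115], "grip": 200},
  ],
)

```text
clock: 8.5
tool_pos: [0.5275, 0.2183, 0.2235]
eef_rot: [0.003, 1.0, -0.001, -0.002]
contact_force: [0.3, -0.6, -4.4]
opening: 0.358
finger_force: 25.0
```

>>> carry_out(
  plan=[
    {"rot": [0, 0, 0], "xyz": [0, 0, 0], "grip": 200},
    {"rot": [0, 0, 0], "xyz": [0, 0, 0], "grip": 200},
    {"rot": [0, 0, 0], "xyz": [0, 0, 0], "grip": 200},
  ],
)

```text
clock: 8.75
tool_pos: [0.5292, 0.2198, 0.2267]
eef_rot: [0.003, 1.0, 0.001, 0.001]
contact_force: [-0.2, 0.8, -4.1]
opening: 0.358
finger_force: 25.0
```

Run:
```python
from h import *
go(BURN,[0.001,-.002,.220]);s=r.get_state();pose=(s['tool_pos'],s['eef_rot']);print(s['opening']*88,s['moment'],s['tool_pos'])
im=r.snapshot("wrist");cv2.imwrite("pics/w4raw.png",im[:,:,::-1]);np.savez("w4.npz",p=pose[0],q=pose[1])
im2=r.snapshot("scene");cv2.imwrite("pics/s4raw.png",im2[:,:,::-1])
a=cv2.resize(im[60:300,120:380,::-1],(430,397),interpolation=3);b=cv2.resize(im2[80:200,265:377,::-1],(370,397),interpolation=3)
im=cv2.imread("pics/w4raw.png")
cv2.imwrite("pics/w4.png",np.hstack([a,b]))
```

```text
clock 8.75 rot [0.0011 0.0018 0.0009] xyz [ 0.0006 -0.0018  0.0067] open 0.358 F [-0.2  0.8 -4.1]
31.472260035573633 [ 0.07210248 -0.06425595 -0.01500173] [0.52918473 0.2197668  0.22666075]
```

View pics/w4.png

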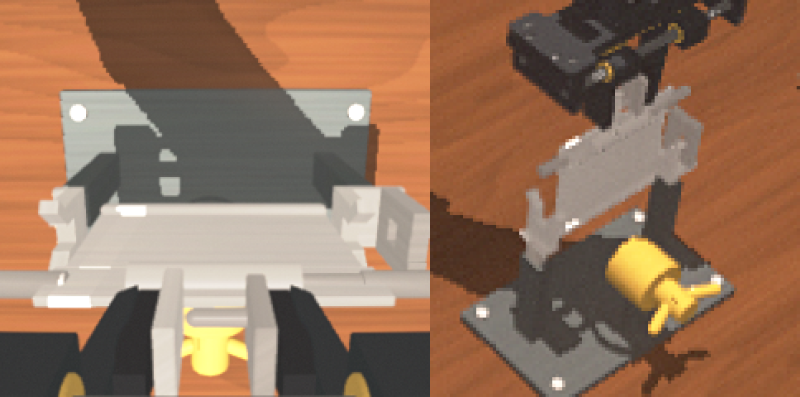

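Run:
```python
from h import *
im=cv2.imread("pics/w4raw.png");h=cv2.cvtColor(im,cv2.COLOR_BGR2HSV)
w=((h[...,1]<40)&(h[...,2]>235)).astype(np.uint8);n,l,st,c=cv2.connectedComponentsWithStats(w)
z=np.load("w4.npz");pose=(z['p'],z['q'])
def rep(uv,pose,F):
    P=onz("wrist",uv,.012,pose);m=P.mean(0);d=P[1]-P[0];q=R.from_quat(pose[1]).inv().apply(m-pose[0])
    print(P.round(4),"yaw",-np.arctan2(d[0],d[1]).round(4),"len",np.linalg.norm(d).round(4),"mid in tool",q.round(4),"tool yaw vs",R.from_quat(pose[1]).as_matrix()[:,1].round(4))
sel=[c[i] for i in range(1,n) if 20<st[i,4]<200 and 110<c[i][1]<145];print(sel)
if len(sel)==2: rep(sorted(sel,key=lambda a:a[0]),pose,BURN)
# w3 rest, pose at that time
pose3=(np.array([.5713,-.2169,.1763]),np.array([.035,.9994,0,0]))
rep([(130+85/3,100+105/3),(130+666/3,100+104/3)],pose3,REST)
```

```text
[array([166.66666667, 127.75641026]), array([334.92105263, 127.40789474])]
[[0.4893 0.1273 0.012 ]
 [0.4895 0.3192 0.012 ]] yaw -0.0009 len 0.192 mid in tool [0.0402 0.003  0.2146] tool yaw vs [0.0051 1.     0.0011]
[[ 0.5272 -0.3027  0.012 ]
 [ 0.5398 -0.1114  0.012 ]] yaw -0.0657 len 0.1917 mid in tool [0.0384 0.0071 0.1643] tool yaw vs [0.07   0.9976 0.    ]
```

Wrist view: the stubs hang above both hooks at left (60,230) and right (355,230), with the keeper at (400,230). The flap needs about 2 mm towards -y and 1 mm towards -x. I'll lower it to just above the hooks.

>>> carry_out(
  plan=[
    {"rot": [0, 0, 0], "xyz": [0.001, -0.001, 0.004], "grip": 200},
    {"rot": [0, 0, 0], "xyz": [0.001, -0.002, 0.009], "grip": 200},
    {"rot": [0, 0, 0], "xyz": [0.001, -0.002, 0.014], "grip": 200},
    {"rot": [0, 0, 0], "xyz": [0.001, -0.002, 0.019], "grip": 200},
    {"rot": [0, 0, 0], "xyz": [0.001, -0.002, 0.023], "grip": 200},
    {"rot": [0, 0, 0], "xyz": [0.001, -0.002, 0.026], "grip": 200},
    {"rot": [0, 0, 0], "xyz": [0.001, -0.002, 0.028], "grip": 200},
    {"rot": [0, 0, 0], "xyz": [0.001, -0.002, 0.029], "grip": 200},
  ],
)

```text
clock: 9.52
tool_pos: [0.5274, 0.2174, 0.1963]
eef_rot: [0.002, 1.0, -0.0, -0.0]
contact_force: [0.2, 0.0, -3.5]
opening: 0.357
finger_force: 25.0
```

>>> carry_out(
  plan=[
    {"rot": [0, 0, 0], "xyz": [0, 0, 0.002], "grip": 200},
    {"rot": [0, 0, 0], "xyz": [0, 0, 0.004], "grip": 200},
    {"rot": [0, 0, 0], "xyz": [0, 0, 0.006], "grip": 200},
    {"rot": [0, 0, 0], "xyz": [0, 0, 0.008], "grip": 200},
    {"rot": [0, 0, 0], "xyz": [0, 0, 0.009], "grip": 200},
    {"rot": [0, 0, 0], "xyz": [0, 0, 0.01], "grip": 200},
    {"rot": [0, 0, 0], "xyz": [0, 0, 0.01], "grip": 200},
  ],
)

```text
clock: 10.1
tool_pos: [0.5274, 0.2174, 0.1865]
eef_rot: [0.002, 1.0, -0.0, -0.0]
contact_force: [-0.5, 0.0, -3.5]
opening: 0.359
finger_force: 25.0
```

Run:
```python
from h import *
go(BURN,[0.00,-.0035,.167]);s=r.get_state();print(s['opening']*88,s['moment'],s['tool_pos'])
im=r.snapshot("wrist");cv2.imwrite("pics/w5raw.png",im[:,:,::-1])
im2=r.snapshot("scene")
a=cv2.resize(im[110:270,120:380,::-1],(800,492),interpolation=3)
cv2.imwrite("pics/w5.png",a);cv2.imwrite("pics/s5.png",cv2.resize(im2[80:200,260:380,::-1],(600,600),interpolation=3))
```

```text
clock 10.10 rot [-0.     -0.0002  0.0013] xyz [-0.0002 -0.0009  0.0195] open 0.359 F [-0.5  0.  -3.5]
31.609711239221685 [ 0.05559154  0.02865534 -0.02029764] [0.52740264 0.21743264 0.18654103]
```

View pics/w5.png

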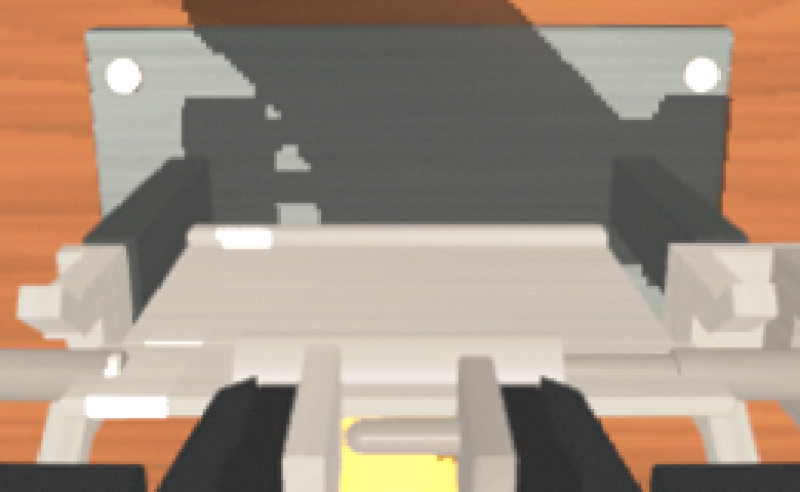

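The stubs now sit between the front and back prongs of both hooks, left (60,370) and right (740,370), and are centred to about 1 mm. I'll lower slowly by touch.

>>> carry_out(
  plan=[
    {"rot": [0, 0, 0], "xyz": [0, 0, 0.001], "grip": 200},
    {"rot": [0, 0, 0], "xyz": [0, 0, 0.0025], "grip": 200},
    {"rot": [0, 0, 0], "xyz": [0, 0, 0.004], "grip": 200},
    {"rot": [0, 0, 0], "xyz": [0, 0, 0.0055], "grip": 200},
    {"rot": [0, 0, 0], "xyz": [0, 0, 0.007], "grip": 200},
    {"rot": [0, 0, 0], "xyz": [0, 0, 0.0085], "grip": 200},
    {"rot": [0, 0, 0], "xyz": [0, 0, 0.0095], "grip": 200},
    {"rot": [0, 0, 0], "xyz": [0, 0, 0.01], "grip": 200},
  ],
)

```text
clock: 10.87
tool_pos: [0.5282, 0.2175, 0.1768]
eef_rot: [0.002, 1.0, 0.0, 0.001]
contact_force: [1.8, 0.0, -3.2]
opening: 0.356
finger_force: 25.0
```

Run:
```python
from h import *
go(BURN,[0.00,-.0035,.167]);s=r.get_state();print(s['moment'],s['tool_pos'])
```

```text
clock 10.87 rot [0.0004 0.0015 0.0013] xyz [ 0.0007 -0.001   0.0098] open 0.356 F [ 1.8  0.  -3.2]
[-0.11760088 -0.47228455  0.1450809 ] [0.52822381 0.21751465 0.17682983]
```

>>> carry_out(
  plan=[
    {"rot": [0, 0, 0], "xyz": [-0.0005, 0, 0.0005], "grip": 200},
    {"rot": [0, 0, 0], "xyz": [-0.001, 0, 0.001], "grip": 200},
    {"rot": [0, 0, 0], "xyz": [-0.001, 0, 0.0015], "grip": 200},
    {"rot": [0, 0, 0], "xyz": [-0.001, 0, 0.002], "grip": 200},
    {"rot": [0, 0, 0], "xyz": [-0.001, 0, 0.0025], "grip": 200},
    {"rot": [0, 0, 0], "xyz": [-0.001, 0, 0.003], "grip": 200},
    {"rot": [0, 0, 0], "xyz": [-0.001, 0, 0.0035], "grip": 200},
    {"rot": [0, 0, 0], "xyz": [-0.001, 0, 0.004], "grip": 200},
  ],
)

```text
clock: 11.53
tool_pos: [0.5284, 0.2174, 0.1727]
eef_rot: [0.002, 1.0, 0.0, -0.0]
contact_force: [0.6, 1.1, -3.0]
opening: 0.359
finger_force: 25.0
```

Run:
```python
from h import *
go(BURN,[0.00,-.0035,.167]);s=r.get_state();print(s['moment'],s['tool_pos'])
```

```text
clock 11.53 rot [ 0.     -0.0001  0.0012] xyz [ 0.0008 -0.0009  0.0057] open 0.359 F [ 0.6  1.1 -3. ]
[-0.07146677 -0.23661961  0.03349937] [0.52840307 0.21742245 0.17266613]
```

Still carrying the weight and the wall force has eased. Continuing down.

>>> carry_out(
  plan=[
    {"rot": [0, 0, 0], "xyz": [-0.0005, 0, 0.0005], "grip": 200},
    {"rot": [0, 0, 0], "xyz": [-0.0005, 0, 0.001], "grip": 200},
    {"rot": [0, 0, 0], "xyz": [-0.0005, 0, 0.0015], "grip": 200},
    {"rot": [0, 0, 0], "xyz": [-0.0005, 0, 0.002], "grip": 200},
    {"rot": [0, 0, 0], "xyz": [-0.0005, 0, 0.0025], "grip": 200},
    {"rot": [0, 0, 0], "xyz": [-0.0005, 0, 0.003], "grip": 200},
  ],
)

```text
clock: 12.03
tool_pos: [0.5288, 0.2174, 0.1706]
eef_rot: [0.002, 1.0, -0.0, 0.0]
contact_force: [-3.6, -2.7, 9.7]
opening: 0.36
finger_force: 25.0
```

Run:
```python
from h import *
go(BURN,[0.00,-.0035,.167]);s=r.get_state();print(s['moment'],s['tool_pos'])
```

```text
clock 12.03 rot [-0.0003  0.0001  0.001 ] xyz [ 0.0012 -0.0009  0.0036] open 0.36 F [-3.6 -2.7  9.7]
[-0.37726815  0.74271967  0.01717079] [0.52882348 0.21735051 0.1705916 ]
```

Contact at TCP z 0.1706, which puts the axis at about 0.149 and agrees with vision. I'll relieve the side load and check whether it settles further.

>>> carry_out(
  plan=[
    {"rot": [0, 0, 0], "xyz": [0.0004, -0.0003, 0], "grip": 200},
    {"rot": [0, 0, 0], "xyz": [0.0008, -0.0005, 0], "grip": 200},
    {"rot": [0, 0, 0], "xyz": [0.0008, -0.0005, 0], "grip": 200},
    {"rot": [0, 0, 0], "xyz": [0.0008, -0.0005, 0], "grip": 200},
  ],
)

```text
clock: 12.37
tool_pos: [0.5287, 0.2173, 0.1706]
eef_rot: [0.002, 1.0, 0.0, 0.001]
contact_force: [-1.5, -1.1, 7.4]
opening: 0.359
finger_force: 25.0
```

Run:
```python
from h import *
go(BURN,[0.00,-.0035,.167]);s=r.get_state();print(s['moment'],s['tool_pos'])
im2=r.snapshot("scene");im=r.snapshot("wrist");cv2.imwrite("pics/w6raw.png",im[:,:,::-1])
a=cv2.imread("pics/scene0.png")[200:270,155:245]
f=lambda x:cv2.resize(x,(400,300),interpolation=3)
b=im2[105:175,278:368,::-1]
w=im[150:285,120:380,::-1];w3=cv2.imread("pics/w5raw.png")
cv2.imwrite("pics/cmp.png",np.vstack([np.hstack([f(a),f(b)]),cv2.resize(w,(800,300),interpolation=3)]))
```

```text
clock 12.37 rot [0.0008 0.0015 0.0012] xyz [ 0.0011 -0.0008  0.0036] open 0.359 F [-1.5 -1.1  7.4]
[-0.08003796  0.30119169  0.00141947] [0.52865259 0.21730139 0.17062768]
```

View pics/cmp.png

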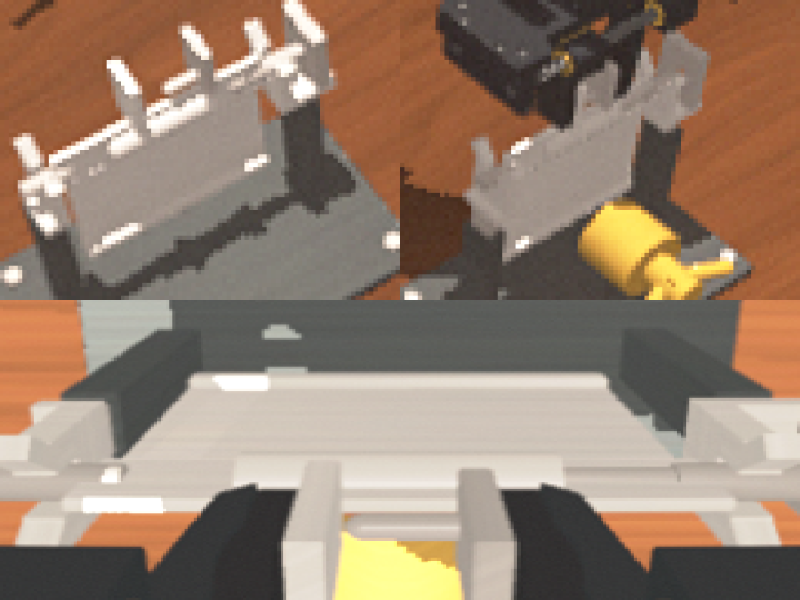

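The flap sits in the burner hooks just as it sat on the parking frame. The load is even (roll moment near 0), and z stayed put when I took off the side load. I'll open slowly so the pin springs out.

>>> carry_out(
  plan=[
    {"rot": [0, 0, 0], "xyz": [0, 0, 0], "grip": 160},
    {"rot": [0, 0, 0], "xyz": [0, 0, 0], "grip": 150},
    {"rot": [0, 0, 0], "xyz": [0, 0, 0], "grip": 138},
    {"rot": [0, 0, 0], "xyz": [0, 0, 0], "grip": 126},
    {"rot": [0, 0, 0], "xyz": [0, 0, 0], "grip": 114},
    {"rot": [0, 0, 0], "xyz": [0, 0, 0], "grip": 100},
    {"rot": [0, 0, 0], "xyz": [0, 0, 0], "grip": 80},
    {"rot": [0, 0, 0], "xyz": [0, 0, 0], "grip": 60},
  ],
)

```text
clock: 13.13
tool_pos: [0.5276, 0.2148, 0.169]
eef_rot: [0.003, 1.0, -0.002, -0.001]
contact_force: [-0.6, 0.2, -0.2]
opening: 0.734
finger_force: 0.0
```

>>> carry_out(
  plan=[
    {"rot": [0, 0, 0], "xyz": [0, 0.003, 0], "grip": 50},
    {"rot": [0, 0, 0], "xyz": [0, 0.005, 0], "grip": 46},
    {"rot": [0, 0, 0], "xyz": [0, 0.005, 0], "grip": 46},
  ],
)

```text
clock: 13.38
tool_pos: [0.5279, 0.2216, 0.1693]
eef_rot: [0.002, 1.0, -0.0, -0.0]
contact_force: [-0.9, 1.0, 0.4]
opening: 0.82
finger_force: 0.0
```

Run:
```python
from h import *
go(BURN,[0.00,-.0035,.167]);s=r.get_state();print(s['moment'],s['tool_pos'])
im2=r.snapshot("scene");im=r.snapshot("wrist")
f=lambda x:cv2.resize(x,(400,300),interpolation=3)
a=im2[105:175,278:368,::-1];t=r.snapshot("top")[185:240,135:210,::-1]
w=im[110:285,90:410,::-1]
cv2.imwrite("pics/rel.png",np.vstack([np.hstack([f(a),f(t)]),cv2.resize(w,(800,300),interpolation=3)]))
```

```text
clock 13.38 rot [-0.0009 -0.001   0.0012] xyz [ 0.0003 -0.0051  0.0023] open 0.82 F [-0.9  1.   0.4]
[ 0.01247703 -0.0086837   0.03973861] [0.52788546 0.22164182 0.16929483]
```

View pics/rel.png

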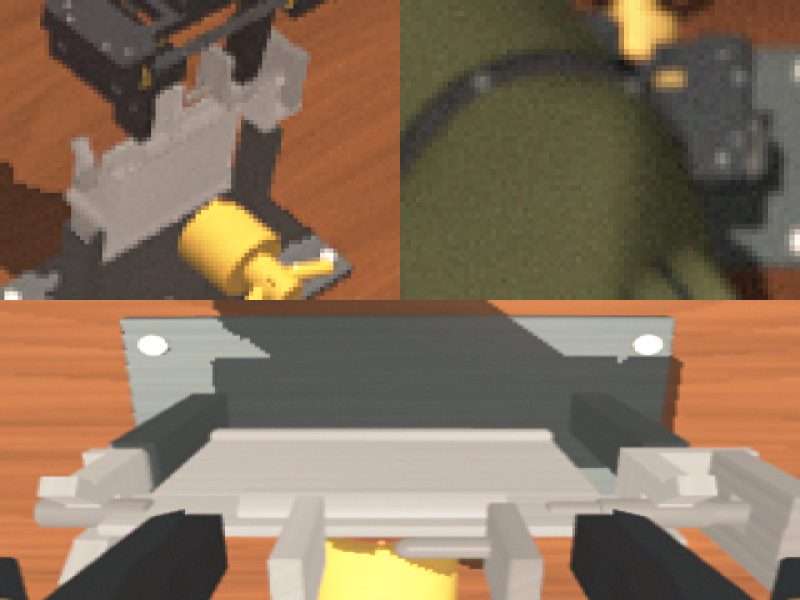

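The tabs have spread back to their full 46 mm (outer edges at 272 and 540, the same pixel span as at the start). So the pin is out through the keeper at (740,515), and the flap hangs in both hooks. Now I retreat straight up.

>>> carry_out(
  plan=[
    {"rot": [0, 0, 0], "xyz": [0, 0, -0.005], "grip": 46},
    {"rot": [0, 0, 0], "xyz": [0, 0, -0.015], "grip": 46},
    {"rot": [0, 0, 0], "xyz": [0, 0, -0.03], "grip": 46},
    {"rot": [0, 0, 0], "xyz": [0, 0, -0.05], "grip": 46},
    {"rot": [0, 0, 0], "xyz": [0, 0, -0.075], "grip": 46},
    {"rot": [0, 0, 0], "xyz": [0, 0, -0.1], "grip": 46},
    {"rot": [0, 0, 0], "xyz": [0, 0, -0.12], "grip": 46},
    {"rot": [0, 0, 0], "xyz": [0, 0, -0.13], "grip": 46},
  ],
)

```text
clock: 14.2
tool_pos: [0.5292, 0.2227, 0.3035]
eef_rot: [0.002, 1.0, 0.001, 0.002]
contact_force: [0.1, -0.4, 0.1]
opening: 0.817
finger_force: 0.0
```

Run:
```python
from h import *
s=r.get_state();pose=(s['tool_pos'],s['eef_rot']);print(s['tool_pos'],s['contact_force'])
im=r.snapshot("wrist")
cv2.imwrite("pics/fin.png",cv2.resize(im[90:250,130:370,::-1],(800,533),interpolation=3))
```

```text
[0.52923691 0.22265221 0.30345295] [ 0.06104404 -0.448693    0.06761688]
```

View pics/fin.png

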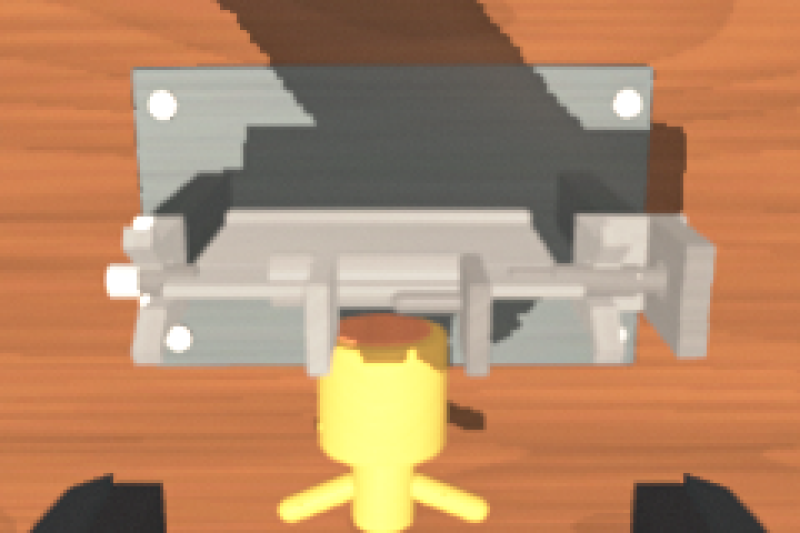

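The flap hangs level in both hooks, left (125,280) and right (600,280), with the pin running into the keeper at (665,280) and the gripper clear. I'm handing in.

```bash
python3 -c "
from plant import r
print(r.finish_job())"
```

```text
the job is handed in; nothing more can be done
None
```

The aluminium guard flap now hangs in both hooks of the burner frame with its pin out in the keeper hole, and I handed the job in at about 14 s of the 54 s; no verdict came back.

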